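# Dock the electronic price strip against its contact rail

## Task

Push the loose price strip sideways across its white docking board, pushing at one point of its long side and then at another as needed, until it lies parallel and flush against the long arm of the dark contact rail with both side contacts fully pressed in; then slide it along the rail, away from the robot, until it is fully home against the short end stop as well. Feel your way gently with closed fingers: the strip must never be gripped, lifted or pushed hard (keep well under 25 N), and the cheeses around must be left where they are.

Things in the scene. Friction and masses are not known exactly. Their poses are not given: they have to be found in the camera images.
- board: White docking board fixed on the counter, 226 mm long (x, away from the robot within 0.12 rad), 130 mm wide (y, to the left), 6 mm thick; origin on its underside, edges at x -113 and +113, y -70 and +60 mm. A dark L-shaped contact rail, faced with firm rubber, is clamped on it, 26 mm high above the board: long arm along the right (-y) side, short arm (end stop) across the far (+x) end.
- rail_mark (a point): Point of the board (not of the rail) at board x = 0, y = -45 mm, on its top: the nominal middle of the long arm's inner face, which faces +y. The rail is adjustable and its true setting is not measured: the face lies up to 6 mm to either side of this point in y and is turned up to 0.06 rad either way from the board's x axis. Find it by touch.
- stop_mark (a point): Point of the board at x = +88, y = -30 mm, on its top: the nominal place of the end stop's inner face, which faces -x; the true one lies up to about 7 mm nearer or farther. The end stop is square to the long arm and reaches 43 mm from its face.
- strip: Loose price strip: straight aluminium bar with grey ends and black top, 160 mm long (x), 30 wide (y), 30 high, 0.3 to 0.65 kg; origin at the centre of its underside, z up. It lies flat on the board, left of the rail, up to 0.25 rad askew to the board's x; its middle is about 26 to 54 mm and its far end 20 to 45 mm from touching the rail's arms. Sliding friction 1.5 to 4.5 N.
- contact_near (a joint): Travel (m) of a round brass spring contact, 10 mm across, 13 mm above the board, in the long arm, 60 mm nearer the robot than the arm's middle. 0 = standing 6 mm out of the face; 0.006 = pressed flush, so that the strip touches the face there. Takes under 0.5 N and springs back.
- contact_far (a joint): The same for the contact in the long arm 30 mm farther from the robot than the arm's middle.
- contact_end (a joint): The same for the contact in the end stop, 15 mm left of the long arm's face (on the centre line of a strip that lies flush): 0 = standing out, 0.006 = the strip's far end touches the end stop.
- drum: White cheese drum, 64 mm across, 72 mm high, upright beyond the board's far end; origin at the centre of its underside. Leave alone.
- pyramid: Cheese pyramid, 77 x 79 mm at the foot, 81 mm high, to the right of the rail's far half; origin at the centre of its underside. Leave alone.
- brick: Grey cheese block, 57 x 63 mm, 52 mm high, to the right of the rail's near half; origin at the centre of its underside. Leave alone.

How it is judged:
By the outcome, as a careful person would: the job done as asked, in the order asked, and still so for the second after the job is handed in, with the robot touching nothing.
It also fails if it takes over 72 s, if anything falls off the work surface, if the arm or the gripper's body presses on something with over 40 N, if the wrist force passes 120 N, or if a joint passes its speed limit or range.

## Robot

A 6-joint arm with a two-finger parallel gripper is mounted at the origin on a cart in front of the work surface, level with it; the furniture and walls round the work are solid. World frame = base frame: x ahead of the robot, y to its left, z up, the work surface at z = 0. Lengths are in m, angles in rad, forces in N, time in s.
With the tool pointing down it reaches from about 0.275 to 0.85 m from the base axis. Payload 5.2 kg.
Tool frame: the origin (TCP) lies at the very end of the fingers, on their centre line; the grasp point (between the pads) lies 19 mm behind it; z points along the fingers, x is the direction in which the jaws open and shut, and the axes are right-handed (so a half turn about z gives the same grasp; the last joint's range is limited). The gripper opens to 85 mm and grips with 20 to 120 N. Pads are 22 mm wide; open, the fingers measure 114 mm over their backs; the gripper's body (76 mm by 85 mm) begins 54 mm behind the grasp point. The pads swing forward as they close: fully open they stand 13 mm farther back than shut.
Start: joints at [0.948, 0.259, 1.535, -0, 1.348, -0.203], TCP at [0.224, 0.502, 0.231] pointing down, gripper open.
Joint ranges: [-3.14, 3.14], [-0.91, 2.08], [0.19, 2.58], [-1.22, 4.36], [0.22, 2.71], [-3.12, 3.12]. Speed limits (rad/s): [2.57, 2.57, 3.14, 3.14, 3.14, 3.14].

## Interface

Orientations are given as [roll, pitch, yaw] about the fixed x, y, z axes, in that order (R = Rz(yaw) Ry(pitch) Rx(roll)).
In Python, from rig import r, eyes gives the robot as it stands. The module is installed in compiled form; this text tells all that it offers.
- The arm moves only by the shell command python3 -m jog 'ROWS' [FORCE]. ROWS is JSON, a list that holds one entry, the list of rows, each a list of 7 numbers: the shift along the tool's x, y, z in m, then the turn, a rotation vector about the tool's x, y, z in rad, then the closure, from 0 (fully open) to 1 (shut). A call has 1 to 12 rows; each row shifts and turns the pose as measured when the row begins, along the tool's axes as they then stand; what a row does not reach is not made up. A row lasts 1/12 s, in which the tool goes at most 41.7 mm and 7.16 degrees, less where a joint would pass 70% of its speed; a pose out of reach is approached as far as the arm can. A call is refused whole if a number of a shift passes 0.0417 or a number of a turn 0.125, either way. A call with a gripper value outside its range is refused whole. The fingers move at their own pace and stop on an object; FORCE is the grip in N (left out, the last holds). Time passes only in rows, so rows that do not move let the fingers close. It gives the time, the measured TCP pose, the force and the opening at its end, in the units of the state.
- r.observe(): the state, without advancing time (a new reading comes with each control period).
- eyes.read_camera(name): name is "scene" or "top" or "wrist"; returns the picture (420x560x3 uint8, blue, green, red); there is no depth.
- eyes.get_calibration(name): a dict with "intrinsics" (3x3 intrinsics, pixels), "dist_coeffs" ([k1, k2, p1, p2, k3] as OpenCV has them; the pictures are not rectified), "rvec" (rotation vector, rad) and "tvec" (3), from world to camera coordinates, as OpenCV has them; the wrist camera has in their place "mount" (4x4, takes a point from camera to tool coordinates, whose origin is the TCP and whose axes are the tool frame's). Camera axes: x right, y down, z forward; pixel columns grow to the right and rows downward; lengths in m; the calibration is good to about 2 mm. A picture is of the moment at which its call begins: read the wrist's pose just before it. get_calibration takes no time and is no camera call.
- r.finish_job(): hands the job in, once; it reports no verdict.
The state is a dict: "time_s": time; "qpos": joint angles; "qvel": joint speeds; "effort": joint torques, N m; "eef_pos": TCP position; "ee_rot": TCP orientation; "contact_force": force on the tool from outside, world axes, zero at the start; "ft_torque": the same for the moment, N m; "width": opening from 0.0 (shut) to 1.0 (fully open).
Only numpy, scipy, OpenCV 4.12 (cv2) and the standard library are available. Lean on these libraries where they do the work, as an engineer would, in place of code of your own. Each camera call takes 0.05 s, during which the arm holds its last target.

## Working session

There is one attempt and no reset: what is moved stays moved. The work goes in short steps, Python scripts to look and compute and a shell command to move; the robot and the scene stay as the last step left them, time stands still between calls to the robot, and variables do not carry over. Pictures are saved under pics/ and viewed, and the job is handed in when it is done.

```bash
mkdir -p pics; ls
python3 - <<'E'
from rig import r, eyes
import cv2, numpy as np
print(r.observe())
for n in ["scene","top"]:
    im=eyes.read_camera(n); cv2.imwrite(f"pics/{n}0.png",im)
    print(n,eyes.get_calibration(n))
print(eyes.get_calibration("wrist"))
E
```

```text
pics
{'time_s': 0.0, 'qpos': array([ 9.48218718e-01,  2.59354603e-01,  1.53610471e+00,  2.04395483e-05,
        1.34800097e+00, -2.02780002e-01]), 'qvel': array([ 0.00032136,  0.0009059 , -0.00053491,  0.00150265, -0.0002556 ,
       -0.00064033]), 'effort': array([-2.19058245e-03, -4.46036911e+01, -2.90566832e+01, -6.81311485e-04,
        1.20113153e-02,  4.06852928e-05]), 'eef_pos': array([0.2238091 , 0.50181627, 0.23045978]), 'ee_rot': array([-3.14119701e+00,  1.82534463e-03,  1.15099455e+00]), 'contact_force': array([ 0.32509789,  0.29189149, -0.14638139]), 'ft_torque': array([ 0.02455047, -0.02959632,  0.00656017]), 'width': 1.0015237860639337}
scene {'intrinsics': array([[403.3470368 ,   0.        , 286.87003289],
       [  0.        , 403.3470368 , 207.76380661],
       [  0.        ,   0.        ,   1.        ]]), 'dist_coeffs': array([0.01889483, 0.        , 0.        , 0.        , 0.        ]), 'rvec': array([ 2.20516529, -1.14557171,  0.42364241]), 'tvec': array([-0.60491098,  0.2744676 ,  0.66597289])}
top {'intrinsics': array([[427.41960582,   0.        , 283.43211925],

[... 214 characters left out ...]
40559, -2.11488563,  0.23256738]), 'tvec': array([-0.3412273 ,  0.60784291,  0.7703729 ])}
{'intrinsics': array([[364.16100812,   0.        , 278.90488015],
       [  0.        , 364.16100812, 210.03012357],
       [  0.        ,   0.        ,   1.        ]]), 'dist_coeffs': array([-0.02373637,  0.        ,  0.        ,  0.        ,  0.        ]), 'mount': array([[ 9.99999807e-01, -6.21564011e-04, -1.56776163e-05,
         1.94074612e-03],
       [ 6.01826767e-04,  9.61296358e-01,  2.75515789e-01,
        -6.90344912e-02],
       [-1.56179863e-04, -2.75515745e-01,  9.61296546e-01,
        -1.42720998e-01],
       [ 0.00000000e+00,  0.00000000e+00,  0.00000000e+00,
         1.00000000e+00]])}
```

View pics/top0.png

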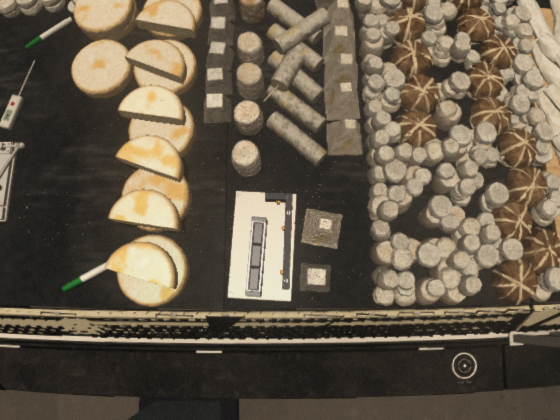

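View pics/scene0.png

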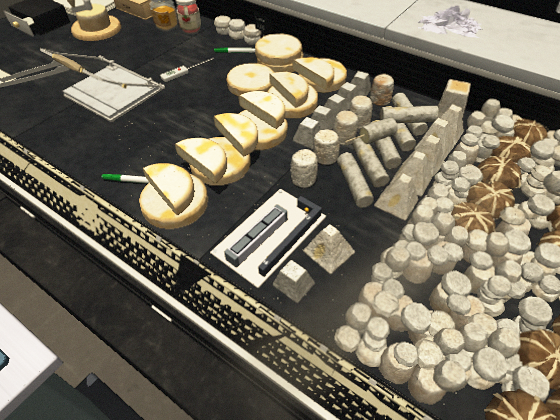

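The top view shows the board at columns 228–297 and rows 191–300. The strip is at about (257,256), the rail is along column 288, and the pyramid, brick and drum are at (322,228), (315,277) and (246,157). I'll zoom in next.

```bash
cat > h.py <<'E'
from rig import r, eyes
import cv2, numpy as np
from scipy.spatial.transform import Rotation as R
def cam(name,st=None):
    c=eyes.get_calibration(name);K=c["intrinsics"];d=c["dist_coeffs"]
    if name!="wrist":
        Rm=cv2.Rodrigues(c["rvec"])[0];return K,d,Rm,c["tvec"]
    T=np.eye(4);T[:3,:3]=R.from_euler("xyz",st["ee_rot"]).as_matrix();T[:3,3]=st["eef_pos"]
    W=np.linalg.inv(T@c["mount"]);return K,d,W[:3,:3],W[:3,3]
def px2w(px,z,C):
    K,d,Rm,t=C
    u=cv2.undistortPoints(np.array(px,float).reshape(-1,1,2),K,d).reshape(-1,2)
    o=-Rm.T@t; out=[]
    for i,(a,b) in enumerate(u):
        v=Rm.T@np.array([a,b,1]); zz=z if np.isscalar(z) else z[i]
        out.append(o+v*(zz-o[2])/v[2])
    return np.array(out)
def w2px(P,C):
    K,d,Rm,t=C
    return cv2.projectPoints(np.array(P,float).reshape(-1,1,3),cv2.Rodrigues(Rm)[0],t,K,d)[0].reshape(-1,2)
E
python3 - <<'E'
from h import *
im=cv2.imread("pics/top0.png")
c=im[180:310,215:345]; cv2.imwrite("pics/topz.png",cv2.resize(c,None,fx=4.6,fy=4.6,interpolation=cv2.INTER_CUBIC))
C=cam("top")
print(px2w([(237,191),(297,195),(228,299),(292,301),(257,256)],[.006]*4+[.036],C).round(4))
print(px2w([(322,228),(315,277),(246,157)],[.08,.052,.072],C).round(3))
E
```

```text
[[ 0.6777 -0.2465  0.006 ]
 [ 0.668  -0.3745  0.006 ]
 [ 0.4504 -0.2317  0.006 ]
 [ 0.4458 -0.3615  0.006 ]
 [ 0.5342 -0.292   0.036 ]]
[[ 0.582 -0.419  0.08 ]
 [ 0.49  -0.406  0.052]
 [ 0.73  -0.271  0.072]]
```

View pics/topz.png

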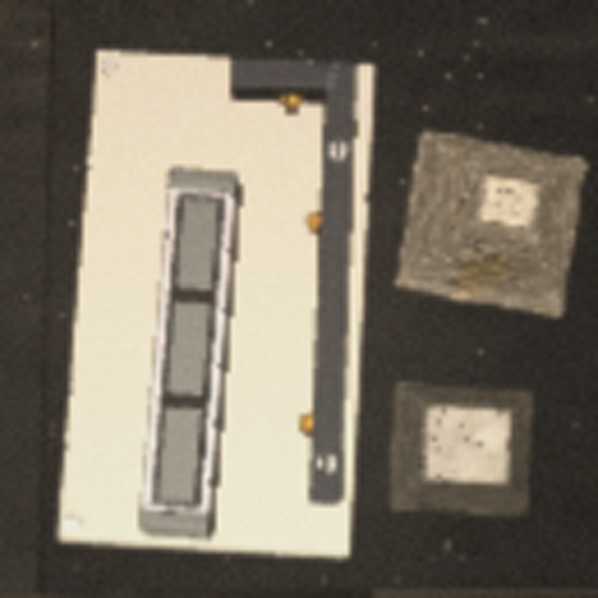

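Run:
```python
import numpy as np
p=np.array([.224,.502]);g=np.array([.54,-.24]);s=(g-p)/22
print(s)
for k in range(11):
    y=1.151-.12*k
    print(k,round(s[0]*np.cos(y)+s[1]*np.sin(y),4),round(s[0]*np.sin(y)-s[1]*np.cos(y),4))
```

```text
[ 0.01436364 -0.03372727]
0 -0.0249 0.0269
1 -0.0215 0.0297
2 -0.0178 0.032
3 -0.0139 0.0339
4 -0.0097 0.0353
5 -0.0054 0.0363
6 -0.001 0.0366
7 0.0034 0.0365
8 0.0077 0.0358
9 0.0119 0.0347
10 0.016 0.033
```

```bash
python3 -m jog '[[[-0.025,0.027,0,0,0,0.12,1],[-0.0215,0.03,0,0,0,0.12,1],[-0.018,0.032,0,0,0,0.12,1],[-0.014,0.034,0,0,0,0.12,1],[-0.01,0.035,0,0,0,0.12,1],[-0.005,0.036,0,0,0,0.12,1],[-0.001,0.0365,0,0,0,0.12,1],[0.0035,0.0365,0,0,0,0.12,1],[0.008,0.036,0,0,0,0.12,1],[0.012,0.035,0,0,0,0.12,1]]]' 20
```

```text
time_s: 0.93
eef_pos: [0.3613, 0.1536, 0.226]
ee_rot: [3.139, 0.006, -0.086]
contact_force: [1.1, 0.2, -0.3]
width: -0.001
```

```bash
python3 -m jog '[[[0.019,0.034,0.006,0,0,0,1],[0.019,0.034,0.006,0,0,0,1],[0.019,0.034,0.006,0,0,0,1],[0.019,0.034,0.006,0,0,0,1],[0.019,0.034,0.006,0,0,0,1],[0.019,0.034,0.006,0,0,0,1],[0.019,0.034,0.006,0,0,0,1],[0.019,0.034,0.006,0,0,0,1],[0.019,0.034,0.006,0,0,0,1],[0.019,0.034,0.006,0,0,0,1],[0.01,0.02,0.003,0,0,0,1],[0,0,0,0,0,0,1]]]'
python3 - <<'E'
from h import *
st=r.observe(); im=eyes.read_camera("wrist"); cv2.imwrite("pics/w0.png",im)
import pickle; pickle.dump(st,open("w0.pkl","wb")); print(st["eef_pos"],st["ee_rot"],st["qvel"].round(3))
E
```

```text
time_s: 1.93
eef_pos: [0.5292, -0.2515, 0.1565]
ee_rot: [3.14, 0.006, -0.103]
contact_force: [-0.6, -0.2, -0.5]
width: -0.002
[ 0.52920219 -0.25152499  0.15647619] [ 3.13999112  0.0058178  -0.10284084] [-0.008  0.013  0.019  0.013  0.016  0.012]
```

View pics/w0.png

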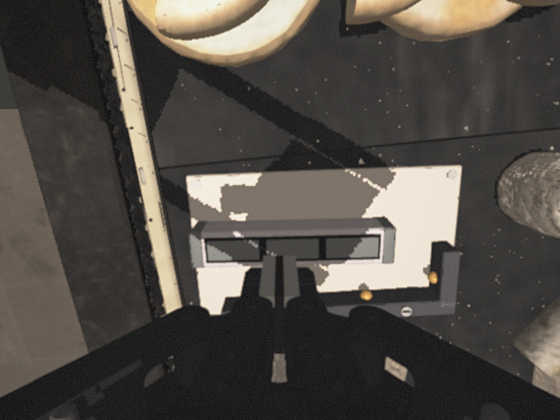

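Wrist view: the board's left edge runs from (187,176) to (461,165). The strip's top spans columns 190–395, at rows 220–265. The far contact is at (366,295), the end contact at (433,277), and the fingers are at column 280. I'll zoom in to measure.

Run:
```python
from h import *
im=cv2.imread("pics/w0.png")
c=im[150:330,170:480]; g=cv2.convertScaleAbs(cv2.resize(c,None,fx=2.58,fy=2.58,interpolation=cv2.INTER_CUBIC),alpha=1.3,beta=20)
cv2.imwrite("pics/w0z.png",g)
```

```text
(no output)
```

View pics/w0z.png

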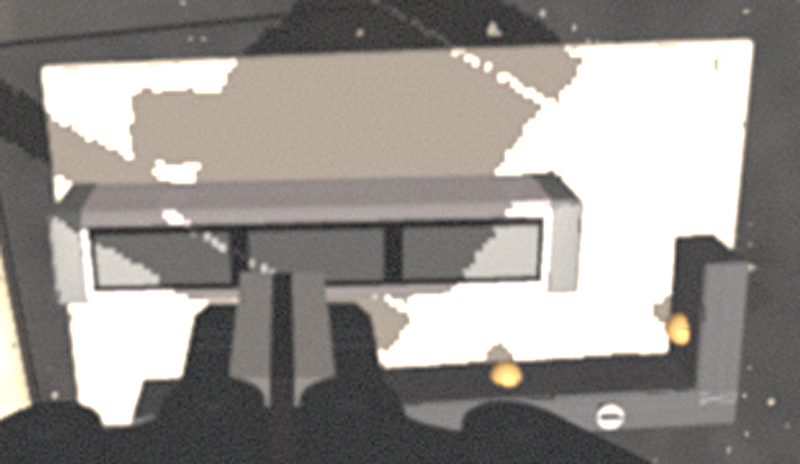

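```bash
cat > m0.py <<'E'
from h import *
import pickle
st=pickle.load(open("w0.pkl","rb"));C=cam("wrist",st)
def q(n,l,z):
    P=px2w([(a/2.58+170,b/2.58+150) for a,b in l],z,C); print(n,P[:,:2].round(4).tolist()); return P
B=q("board nl fl",[(43,67),(750,40)],.006)
d=B[1]-B[0];print("len",np.linalg.norm(d)); yaw=np.arctan2(d[1],d[0]);print("yaw",yaw)
ex=np.array([np.cos(yaw),np.sin(yaw)]);ey=np.array([-ex[1],ex[0]])
org=(B[0,:2]+B[1,:2])/2-ey*.06;print("org",org)
def loc(P): return np.c_[(P[:,:2]-org)@ex,(P[:,:2]-org)@ey].round(4).tolist()
S=q("strip top nl nr fr fl",[(53,222),(62,302),(577,290),(580,205)],.036);print(loc(S))
S=q("strip bottom +y edge",[(72,185),(548,176)],.006);print(loc(S))
L=q("rail top inner",[(395,400),(697,388)],.032);print(loc(L))
L=q("rail bottom inner",[(390,368),(668,353)],.006);print(loc(L))
E_=q("stop top inner",[(705,262),(697,388)],.032);print(loc(E_))
E_=q("stop bottom inner",[(675,245),(670,300)],.006);print(loc(E_))
K=q("contacts",[(507,374),(678,329)],.019);print(loc(K))
print("rail_mark",org+ey*-.045)
E
python3 m0.py
```

```text
board nl fl [[0.4563, -0.2278], [0.6791, -0.2418]]
len 0.22321160482229563
yaw -0.0631898603551529
org [ 0.56391723 -0.29467983]
strip top nl nr fr fl [[0.4596, -0.2695], [0.4579, -0.2955], [0.6147, -0.3074], [0.616, -0.28]]
[[-0.1057, 0.0185], [-0.1057, -0.0075], [0.0515, -0.0095], [0.051, 0.0179]]
strip bottom +y edge [[0.459, -0.2675], [0.6145, -0.2803]]
[[-0.1064, 0.0205], [0.0496, 0.0176]]
rail top inner [[0.5572, -0.3418], [0.6537, -0.3475]]
[[-0.0037, -0.0475], [0.0929, -0.0471]]
rail bottom inner [[0.5582, -0.3448], [0.6545, -0.349]]
[[-0.0026, -0.0504], [0.0938, -0.0485]]
stop top inner [[0.6552, -0.304], [0.6537, -0.3475]]
[[0.0917, -0.0036], [0.0929, -0.0471]]
stop bottom inner [[0.6563, -0.3089], [0.6549, -0.3289]]
[[0.0931, -0.0083], [0.093, -0.0284]]
contacts [[0.5959, -0.3437], [0.6525, -0.333]]
[[0.035, -0.0469], [0.0909, -0.0327]]
rail_mark [ 0.56107557 -0.33959002]
```

Run:
```python
from h import *
C=cam("top")
def q(n,l,z):
    P=px2w([(a/4.6+215,b/4.6+180) for a,b in l],z,C)[:,:2];d=P[-1]-P[0];print(n,P.round(4).tolist(),"yaw",np.arctan2(d[1],d[0]).round(4),"len",np.linalg.norm(d).round(4))
q("board left",[(60,540),(98,53)],.006)
q("board right",[(350,555),(374,66)],.006)
q("rail inner top",[(311,498),(327,100)],.032)
q("rail outer top",[(341,500),(355,66)],.032)
q("strip left",[(142,525),(169,175)],.036)
q("strip right",[(212,533),(238,178)],.036)
q("contacts",[(307,424),(315,221)],.019)
```

```text
board left [[0.4536, -0.2317], [0.6766, -0.2451]] yaw -0.0599 len 0.2233
board right [[0.4466, -0.3597], [0.6695, -0.3731]] yaw -0.06 len 0.2233
rail inner top [[0.4703, -0.3427], [0.6466, -0.3509]] yaw -0.0468 len 0.1765
rail outer top [[0.4693, -0.3555], [0.6623, -0.3636]] yaw -0.0419 len 0.1931
strip left [[0.459, -0.2705], [0.6118, -0.2808]] yaw -0.0676 len 0.1532
strip right [[0.4555, -0.3004], [0.6102, -0.3113]] yaw -0.0706 len 0.1552
contacts [[0.5032, -0.3411], [0.594, -0.3452]] yaw -0.0453 len 0.0909
```

```bash
python3 -m jog '[[[0.008,-0.008,0.01,0,0,-0.058,1],[0,0,0.028,0,0,0,1],[0,0,0.028,0,0,0,1],[0,0,0.028,0,0,0,1],[0,0,0.024,0,0,0,1],[0,0,0.012,0,0,0,1],[0,0,0,0,0,0,1],[0,0,0,0,0,0,1]]]' 20
```

```text
time_s: 2.65
eef_pos: [0.5339, -0.2332, 0.023]
ee_rot: [-3.137, 0.009, -0.039]
contact_force: [1.6, 0.6, 0.4]
width: -0.001
```

```bash
python3 -m jog '[[[0.003,0.008,0.010,0,0,0,1],[0,0.008,0,0,0,0,1],[0,0.004,0,0,0,0,1],[0,0,0,0,0,0,1]]]'
python3 - <<'E'
from h import *
st=r.observe(); im=eyes.read_camera("wrist"); cv2.imwrite("pics/w1.png",im)
s2=r.observe();print(st["contact_force"],s2["contact_force"],s2["eef_pos"],s2["ee_rot"])
E
```

```text
time_s: 2.98
eef_pos: [0.538, -0.2545, 0.0158]
ee_rot: [-3.14, 0.005, -0.036]
contact_force: [-0.1, 0.8, 0.1]
width: 0.0
[-0.10206226  0.82232479  0.06196837] [0.80404377 0.5515827  0.04116305] [ 0.53823639 -0.25446803  0.01604631] [-3.14020576  0.0046486  -0.03609702]
```

View pics/w1.png

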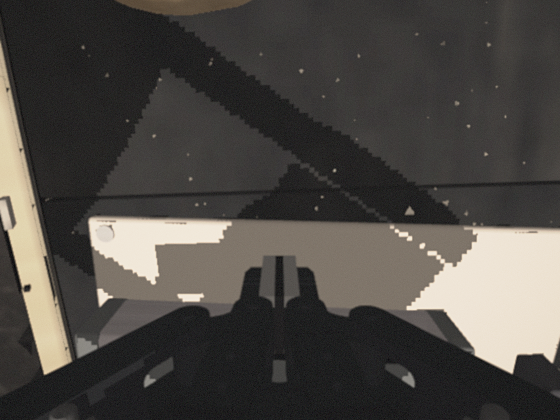

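The strip's left side edge is at row ~305, in front of the fingers (column 280, tip row 257). The fingers aren't touching it yet. I'll advance gently.

```bash
python3 -m jog '[[[0,0.003,0.001,0,0,0,1],[0,0.002,0.001,0,0,0,1],[0,0.002,0.001,0,0,0,1]]]';python3 -m jog '[[[0,0.002,0,0,0,0,1],[0,0.002,0,0,0,0,1]]]';python3 -m jog '[[[0,0.002,0,0,0,0,1],[0,0.002,0,0,0,0,1]]]'
```

```text
time_s: 3.28
eef_pos: [0.5387, -0.2629, 0.0146]
ee_rot: [3.142, 0.002, -0.037]
contact_force: [0.5, 1.2, 1.6]
width: -0.001
time_s: 3.45
eef_pos: [0.5383, -0.2656, 0.0146]
ee_rot: [-3.139, 0.003, -0.037]
contact_force: [0.3, 5.2, 3.4]
width: 0.006
time_s: 3.62
eef_pos: [0.538, -0.2682, 0.0146]
ee_rot: [-3.136, 0.003, -0.037]
contact_force: [-0.1, 5.1, 2.6]
width: 0.003
```

```bash
python3 -m jog '[[[0,0.003,0,0,0,0,1],[0,0.003,0,0,0,0,1],[0,0.003,0,0,0,0,1],[0,0.003,0,0,0,0,1],[0,0.003,0,0,0,0,1],[0,0.003,0,0,0,0,1]]]'
python3 - <<'E'
from h import *
im=eyes.read_camera("top")
c=im[180:310,215:345]; cv2.imwrite("pics/top1.png",cv2.resize(c,None,fx=4.6,fy=4.6,interpolation=cv2.INTER_CUBIC))
E
```

```text
time_s: 4.12
eef_pos: [0.5369, -0.2841, 0.0146]
ee_rot: [-3.132, 0.005, -0.036]
contact_force: [-0.6, 5.1, 2.2]
width: -0.002
```

View pics/top1.png

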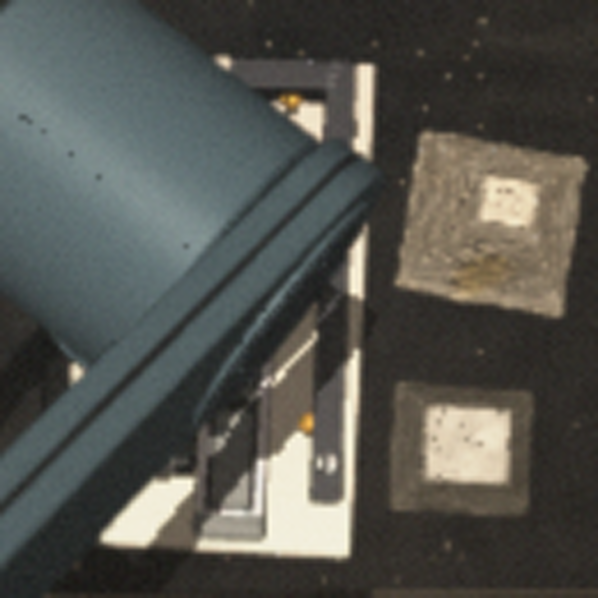

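```bash
python3 -m jog '[[[0,0.003,0,0,0,0,1],[0,0.003,0,0,0,0,1],[0,0.003,0,0,0,0,1]]]';python3 -m jog '[[[0,0.003,0,0,0,0,1]]]';python3 -m jog '[[[0,0.002,0,0,0,0,1]]]'
```

```text
time_s: 4.42
eef_pos: [0.5363, -0.2928, 0.0146]
ee_rot: [-3.131, 0.006, -0.036]
contact_force: [0.2, 5.3, 2.7]
width: -0.001
time_s: 4.5
eef_pos: [0.5362, -0.2957, 0.0146]
ee_rot: [-3.13, 0.006, -0.036]
contact_force: [0.3, 6.0, 3.9]
width: 0.002
time_s: 4.58
eef_pos: [0.536, -0.2976, 0.0146]
ee_rot: [-3.129, 0.007, -0.036]
contact_force: [1.0, 5.8, 3.5]
width: -0.003
```

```bash
for i in 1 ; do python3 -m jog '[[[0,0.002,0,0,0,0,1]]]';python3 -m jog '[[[0,0.002,0,0,0,0,1]]]';python3 -m jog '[[[0,0.002,0,0,0,0,1]]]'; done
```

```text
time_s: 4.67
eef_pos: [0.5359, -0.2992, 0.0146]
ee_rot: [-3.129, 0.007, -0.036]
contact_force: [0.2, 6.2, 3.6]
width: 0.001
time_s: 4.75
eef_pos: [0.5358, -0.3008, 0.0146]
ee_rot: [-3.128, 0.007, -0.036]
contact_force: [0.4, 7.1, 3.9]
width: -0.002
time_s: 4.83
eef_pos: [0.5357, -0.3023, 0.0147]
ee_rot: [-3.127, 0.007, -0.036]
contact_force: [0.8, 7.1, 4.0]
width: 0.003
```

```bash
python3 -m jog '[[[0,0.0015,0,0,0,0,1]]]';python3 -m jog '[[[0,0.0015,0,0,0,0,1]]]'; python3 -m jog '[[[0,0.0015,0,0,0,0,1]]]'
```

```text
time_s: 4.92
eef_pos: [0.5357, -0.3024, 0.0147]
ee_rot: [-3.124, 0.008, -0.036]
contact_force: [2.0, 12.0, 5.6]
width: 0.001
time_s: 5.0
eef_pos: [0.5357, -0.3023, 0.0147]
ee_rot: [-3.121, 0.008, -0.036]
contact_force: [1.6, 9.0, 5.9]
width: 0.001
time_s: 5.08
eef_pos: [0.5357, -0.3022, 0.0147]
ee_rot: [-3.119, 0.008, -0.036]
contact_force: [2.0, 9.0, 5.1]
width: -0.005
```

```bash
python3 -m jog '[[[0,-0.006,0,-0.01,0,0,1],[0,-0.003,0,-0.01,0,0,1],[-0.025,0,0,0,0,0,1],[-0.025,0,0,0,0,0,1],[0,0,0,0,0,0,1]]]'; python3 -m jog '[[[0,0.003,0,0,0,0,1]]]';python3 -m jog '[[[0,0.002,0,0,0,0,1]]]'
```

```text
time_s: 5.5
eef_pos: [0.4861, -0.2941, 0.0147]
ee_rot: [3.134, 0.006, -0.033]
contact_force: [0.0, 0.4, 0.1]
width: 0.004
time_s: 5.58
eef_pos: [0.4856, -0.2974, 0.0149]
ee_rot: [3.132, 0.006, -0.033]
contact_force: [-0.0, 0.6, -0.8]
width: -0.002
time_s: 5.67
eef_pos: [0.4856, -0.3002, 0.0151]
ee_rot: [3.131, 0.005, -0.033]
contact_force: [-0.0, 0.1, 0.3]
width: -0.001
```

```bash
python3 -m jog '[[[0,0.0012,0,0.005,0,0,1]]]';python3 -m jog '[[[0,0.0012,0,0.003,0,0,1]]]';python3 -m jog '[[[0,0.0012,0,0,0,0,1]]]';python3 -m jog '[[[0,0.0012,0,0,0,0,1]]]'
```

```text
time_s: 5.75
eef_pos: [0.4856, -0.3004, 0.0151]
ee_rot: [3.138, 0.006, -0.033]
contact_force: [0.4, 10.7, 8.0]
width: -0.002
time_s: 5.83
eef_pos: [0.4856, -0.3003, 0.0151]
ee_rot: [-3.139, 0.007, -0.034]
contact_force: [-1.4, 6.4, 5.9]
width: 0.003
time_s: 5.92
eef_pos: [0.4857, -0.3002, 0.0151]
ee_rot: [-3.136, 0.009, -0.034]
contact_force: [-2.2, 6.9, 4.3]
width: -0.002
time_s: 6.0
eef_pos: [0.4857, -0.3002, 0.015]
ee_rot: [-3.134, 0.01, -0.033]
contact_force: [-1.3, 5.8, 5.1]
width: -0.0
```

```bash
python3 -m jog '[[[0,-0.006,0,-0.005,0,0,1],[0.01,-0.003,0,0,-0.008,0,1],[0.025,0,0,0,0,0,1],[0.025,0.0005,0,0,0,0,1],[0.025,0.0005,0,0,0,0,1],[0.02,0.0,0,0,0,0,1],[0,0,0,0,0,0,1],[0,0.002,0,0,0,0,1]]]'; python3 -m jog '[[[0,0.003,0,0,0,0,1]]]';python3 -m jog '[[[0,0.0015,0,0,0,0,1]]]'
```

```text
time_s: 6.67
eef_pos: [0.6011, -0.2989, 0.0128]
ee_rot: [3.137, 0.013, -0.032]
contact_force: [-0.2, 0.0, 1.1]
width: 0.002
time_s: 6.75
eef_pos: [0.6014, -0.3017, 0.0125]
ee_rot: [3.136, 0.013, -0.031]
contact_force: [0.1, 0.4, -0.0]
width: -0.0
time_s: 6.83
eef_pos: [0.6008, -0.3035, 0.0123]
ee_rot: [3.136, 0.013, -0.031]
contact_force: [-0.6, -0.4, 0.2]
width: 0.001
```

```bash
python3 -m jog '[[[0,0.001,0,0,0,0,1]]]';python3 -m jog '[[[0,0.001,0,0,0,0,1]]]';python3 -m jog '[[[0,0.001,0,0,0,0,1]]]';python3 -m jog '[[[0,0.001,0,0,0,0,1]]]'
```

```text
time_s: 6.92
eef_pos: [0.6001, -0.3048, 0.0122]
ee_rot: [3.136, 0.014, -0.032]
contact_force: [-0.2, -0.3, 0.5]
width: -0.003
time_s: 7.0
eef_pos: [0.5996, -0.3054, 0.0122]
ee_rot: [3.138, 0.013, -0.033]
contact_force: [4.1, 5.9, 0.3]
width: 0.003
time_s: 7.08
eef_pos: [0.5996, -0.3054, 0.0122]
ee_rot: [3.14, 0.013, -0.034]
contact_force: [4.7, 6.0, 0.8]
width: 0.0
time_s: 7.17
eef_pos: [0.5997, -0.3054, 0.0122]
ee_rot: [-3.142, 0.012, -0.035]
contact_force: [2.9, 4.6, -0.1]
width: 0.0
```

```bash
python3 -m jog '[[[0,0.002,0,0,0,0,1]]]';python3 -m jog '[[[0,0.002,0,0,0,0,1]]]'
```

```text
time_s: 7.25
eef_pos: [0.5997, -0.3054, 0.0122]
ee_rot: [-3.138, 0.011, -0.036]
contact_force: [4.1, 9.8, 0.9]
width: -0.003
time_s: 7.33
eef_pos: [0.5997, -0.3053, 0.0123]
ee_rot: [-3.135, 0.011, -0.036]
contact_force: [3.2, 6.6, 1.5]
width: 0.0
```

```bash
python3 -m jog '[[[0,-0.01,0,0.006,0,0,1],[0,-0.03,-0.02,0,-0.01,0,1],[0,-0.03,-0.03,0,0,0,1],[-0.02,0,-0.035,0,0,0,1],[-0.03,0,-0.035,0,0,0,1],[-0.03,0,-0.025,0,0,0,1],[0,0,0,0,0,0,1],[0,0,0,0,0,0,1]]]'
python3 - <<'E'
from h import *
st=r.observe(); im=eyes.read_camera("wrist"); cv2.imwrite("pics/w2.png",im)
import pickle; pickle.dump(st,open("w2.pkl","wb")); print(st["eef_pos"],st["ee_rot"],st["qvel"].round(3))
E
```

```text
time_s: 8.0
eef_pos: [0.5199, -0.2293, 0.161]
ee_rot: [-3.126, 0.028, -0.039]
contact_force: [0.7, -0.5, -0.3]
width: 0.002
[ 0.5198696  -0.22926739  0.16097171] [-3.12591503  0.0277508  -0.03860282] [-0.015 -0.085  0.021 -0.018  0.033 -0.01 ]
```

View pics/w2.png

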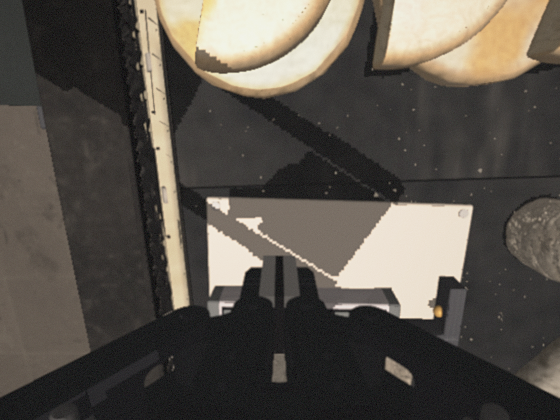

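The strip now lies at rows 288–318 along the rail, with the fingers hiding its middle, and the end contact is at (438,312). The front ledge, at columns 150–185, is close to the board's near edge. I need its height and position before going behind the strip.

Run:
```python
from h import *
im=eyes.read_camera("top")
c=im[240:345,200:340]; cv2.imwrite("pics/top2.png",cv2.resize(c,None,fx=5.6,fy=5.6,interpolation=cv2.INTER_CUBIC))
im=cv2.imread("pics/scene0.png")[190:320,180:360];cv2.imwrite("pics/scenez.png",cv2.resize(im,None,fx=4.4,fy=4.4,interpolation=cv2.INTER_CUBIC))
import pickle
for f,p in (("w0",(165,200)),("w2",(175,200)),("w2",(155,200))):
    C=cam("wrist",pickle.load(open(f+".pkl","rb")))
    for z in(0,.03,.06,.09): print(f,p,z,px2w([p],z,C)[0].round(3))
```

```text
w0 (165, 200) 0 [ 0.433 -0.247  0.   ]
w0 (165, 200) 0.03 [ 0.443 -0.241  0.03 ]
w0 (165, 200) 0.06 [ 0.454 -0.234  0.06 ]
w0 (165, 200) 0.09 [ 0.465 -0.227  0.09 ]
w2 (175, 200) 0 [ 0.426 -0.23   0.   ]
w2 (175, 200) 0.03 [ 0.436 -0.223  0.03 ]
w2 (175, 200) 0.06 [ 0.446 -0.217  0.06 ]
w2 (175, 200) 0.09 [ 0.456 -0.21   0.09 ]
w2 (155, 200) 0 [ 0.409 -0.23   0.   ]
w2 (155, 200) 0.03 [ 0.421 -0.223  0.03 ]
w2 (155, 200) 0.06 [ 0.432 -0.216  0.06 ]
w2 (155, 200) 0.09 [ 0.444 -0.209  0.09 ]
```

View pics/top2.png

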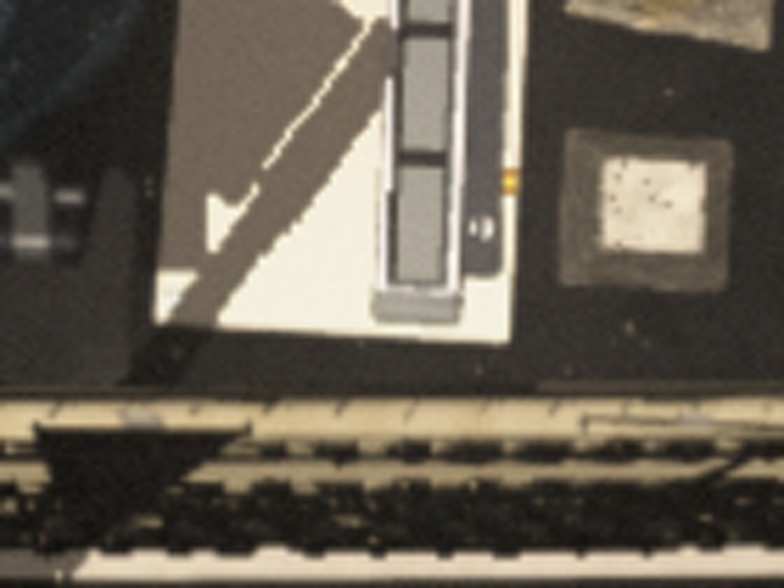

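View pics/scenez.png

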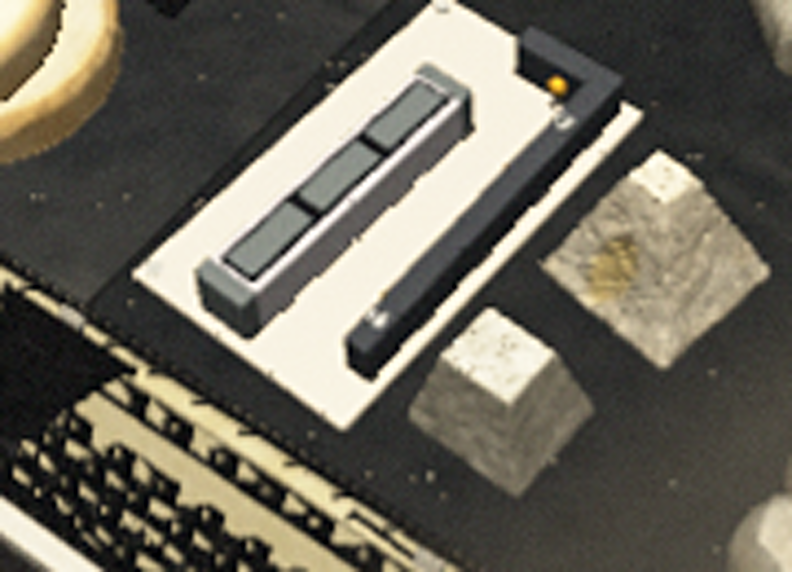

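```bash
python3 - <<'E'
from h import *
C=cam("top")
f=lambda a,b:(a/5.6+200,b/5.6+240)
print("strip near end top edge nl,nr",px2w([f(375,305),f(461,305),f(375,320),f(461,322)],[.036]*4,C).round(4))
print("bottom row as z=.006", px2w([f(418,320)],.006,C).round(4))
print("ledge",px2w([f(418,395)],0,C).round(4))
E
python3 -m jog '[[[-0.03,0.031,0,-0.014,0.028,0.006,1],[-0.03,0.031,0,0,0,0,1],[-0.03,0.031,0,0,0,0,1],[0,0,0.02,0,0,0,1],[0,0,0,0,0,0,1]]]'
```

```text
strip near end top edge nl,nr [[ 0.4581 -0.3119  0.036 ]
 [ 0.458  -0.342   0.036 ]
 [ 0.4529 -0.3119  0.036 ]
 [ 0.4521 -0.342   0.036 ]]
bottom row as z=.006 [[ 0.4538 -0.3264  0.006 ]]
ledge [[ 0.427  -0.3262  0.    ]]
time_s: 8.52
eef_pos: [0.4275, -0.3185, 0.1327]
ee_rot: [-3.135, 0.004, -0.04]
contact_force: [-0.6, 1.1, -0.7]
width: 0.002
```

```bash
python3 -m jog '[[[-0.003,0,0.03,0,0,0.004,1],[0,0,0.03,0,0,0,1],[0,0,0.025,0,0,0,1],[0,0,0.012,0,0,0,1],[0,0,0,0,0,0,1],[0,0,0,0,0,0,1]]]'
python3 - <<'E'
from h import *
st=r.observe(); im=eyes.read_camera("wrist"); cv2.imwrite("pics/w3.png",im)
print(r.observe()["eef_pos"])
E
```

```text
time_s: 9.02
eef_pos: [0.4268, -0.3172, 0.0279]
ee_rot: [-3.129, 0.008, -0.044]
contact_force: [0.4, -0.2, 0.3]
width: -0.001
[ 0.42683273 -0.31712968  0.02813604]
```

View pics/w3.png

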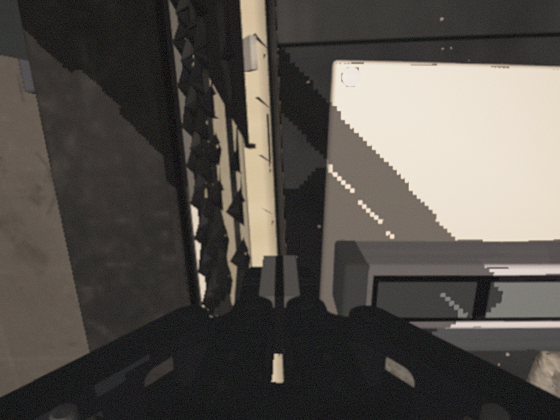

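The strip's near end is at columns 335–372, just right of the fingers (tip at 280), with a clear gap. Next I lower a little and advance along the rail.

```bash
python3 -m jog '[[[0,0.002,0.008,-0.012,0.008,0,1],[0.004,0,0,0,0,0,1],[0.003,0,0,0,0,0,1]]]';python3 -m jog '[[[0.003,0,0,0,0,0,1],[0.002,0,0,0,0,0,1]]]';python3 -m jog '[[[0.002,0,0,0,0,0,1]]]'
```

```text
time_s: 9.32
eef_pos: [0.4364, -0.3202, 0.0225]
ee_rot: [3.14, -0.003, -0.043]
contact_force: [0.7, -0.7, 0.3]
width: -0.002
time_s: 9.48
eef_pos: [0.4426, -0.3205, 0.0242]
ee_rot: [3.139, -0.003, -0.042]
contact_force: [-2.0, 0.6, -1.2]
width: 0.005
time_s: 9.57
eef_pos: [0.4447, -0.3204, 0.0246]
ee_rot: [3.139, -0.002, -0.041]
contact_force: [-1.7, 1.5, -1.1]
width: 0.002
```

```bash
python3 -m jog '[[[0.002,0.0003,0.001,0,0,0,1]]]';python3 -m jog '[[[0.002,0.0003,0.001,0,0,0,1]]]';python3 -m jog '[[[0.002,0.0003,0.001,0,0,0,1]]]';python3 -m jog '[[[0.002,0.0003,0.001,0,0,0,1]]]'
```

```text
time_s: 9.65
eef_pos: [0.4464, -0.3205, 0.0241]
ee_rot: [3.139, -0.001, -0.041]
contact_force: [-8.9, 1.3, 6.6]
width: -0.001
time_s: 9.73
eef_pos: [0.4474, -0.3207, 0.0236]
ee_rot: [3.14, 0.001, -0.04]
contact_force: [-8.5, 1.2, 6.5]
width: 0.002
time_s: 9.82
eef_pos: [0.4483, -0.3209, 0.0232]
ee_rot: [3.14, 0.004, -0.039]
contact_force: [-7.6, -0.3, 7.5]
width: 0.003
time_s: 9.9
eef_pos: [0.4491, -0.3211, 0.0227]
ee_rot: [3.141, 0.006, -0.039]
contact_force: [-7.8, 0.5, 6.4]
width: 0.0
```

```bash
python3 -m jog '[[[0.0025,0.0002,-0.0005,0,0.005,0,1],[0.0025,0.0002,0,0,0.003,0.003,1]]]';python3 -m jog '[[[0.0025,0.0003,0,0,0.004,0.003,1],[0.0025,0.0003,0,0,0.004,0.003,1],[0.0025,0.0003,0,0,0.004,0.003,1]]]'
```

```text
time_s: 10.07
eef_pos: [0.453, -0.3213, 0.0234]
ee_rot: [-3.141, 0.001, -0.042]
contact_force: [-2.5, 0.5, -0.7]
width: 0.0
time_s: 10.32
eef_pos: [0.4604, -0.3221, 0.0232]
ee_rot: [-3.14, -0.01, -0.052]
contact_force: [-5.1, 1.0, 1.0]
width: 0.004
```

Run:
```python
from h import *
im=eyes.read_camera("top")
c=im[180:310,215:345]; cv2.imwrite("pics/top3.png",cv2.resize(c,None,fx=4.6,fy=4.6,interpolation=cv2.INTER_CUBIC))
im=eyes.read_camera("scene")[190:320,180:360];cv2.imwrite("pics/scene3.png",cv2.resize(im,None,fx=4.4,fy=4.4,interpolation=cv2.INTER_CUBIC))
```

```text
(no output)
```

View pics/top3.png

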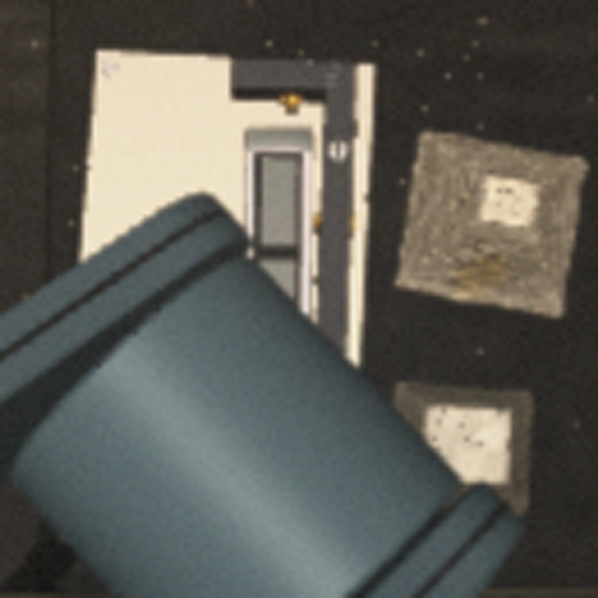

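View pics/scene3.png

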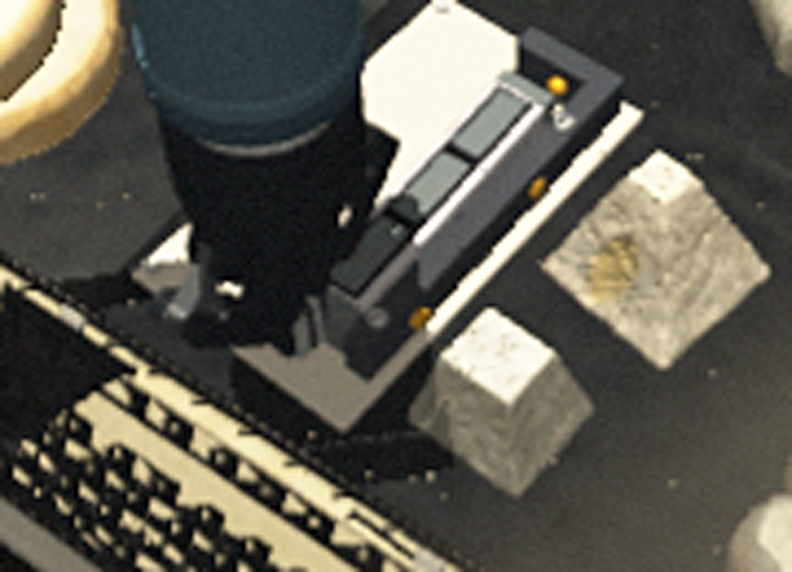

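The top view shows the strip drifted off the rail during the slide. There is a white gap, and the far contact at (318,222) is only partly pressed. I'll re-seat it from the side, then slide by pushing near the left corner of the end, so the drag turns it into the rail.

```bash
python3 -m jog '[[[-0.008,0,0,0,-0.006,-0.008,1],[0,-0.025,-0.004,0,-0.004,0,1],[0,-0.018,0,0,0,0,1],[0.035,0,0.003,0,0,0,1],[0.035,0,0.003,0,0,0,1],[0.035,0,0,0,0,0,1],[0.02,0,0,0,0,0,1],[0,0,0,0,0,0,1],[0,0,0,0,0,0,1]]]'
```

```text
time_s: 11.17
eef_pos: [0.5844, -0.2798, 0.0215]
ee_rot: [3.139, -0.008, -0.041]
contact_force: [-1.0, -0.2, -0.1]
width: -0.003
```

```bash
python3 -m jog '[[[0,0.008,0.001,0,0.008,0.004,1],[0,0.004,0.001,0,0,0,1],[0,0.002,0,0,0,0,1]]]';python3 -m jog '[[[0,0.002,0,0,0,0,1]]]';python3 -m jog '[[[0,0.002,0,0,0,0,1]]]';python3 -m jog '[[[0,0.002,0,0,0,0,1]]]'
```

```text
time_s: 11.42
eef_pos: [0.5818, -0.2934, 0.0192]
ee_rot: [3.14, -0.015, -0.044]
contact_force: [0.0, 0.7, 0.0]
width: 0.0
time_s: 11.5
eef_pos: [0.5805, -0.2961, 0.0192]
ee_rot: [3.14, -0.015, -0.045]
contact_force: [-0.2, -0.4, -0.2]
width: 0.002
time_s: 11.58
eef_pos: [0.5794, -0.2987, 0.0192]
ee_rot: [3.14, -0.014, -0.046]
contact_force: [-0.8, 0.3, 0.7]
width: 0.002
time_s: 11.67
eef_pos: [0.5787, -0.3014, 0.0194]
ee_rot: [3.14, -0.014, -0.047]
contact_force: [0.3, -0.3, 0.3]
width: -0.0
```

```bash
python3 -m jog '[[[0,0.0015,0,0,-0.012,0,1]]]';python3 -m jog '[[[0,0.002,0,0,0,0,1]]]';python3 -m jog '[[[0,0.002,0,0,0,0,1]]]';python3 -m jog '[[[0,0.002,0,0,0,0,1]]]'
```

```text
time_s: 11.75
eef_pos: [0.5781, -0.3028, 0.0195]
ee_rot: [3.141, -0.002, -0.048]
contact_force: [2.4, 3.5, -0.1]
width: 0.001
time_s: 11.83
eef_pos: [0.5781, -0.3045, 0.0196]
ee_rot: [-3.141, -0.001, -0.049]
contact_force: [1.9, 2.8, -1.2]
width: 0.005
time_s: 11.92
eef_pos: [0.5781, -0.3045, 0.0195]
ee_rot: [-3.137, -0.001, -0.049]
contact_force: [2.3, 11.9, 5.3]
width: 0.002
time_s: 12.0
eef_pos: [0.5781, -0.3044, 0.0195]
ee_rot: [-3.134, 0.0, -0.049]
contact_force: [0.9, 7.2, 3.7]
width: 0.0
```

```bash
python3 -m jog '[[[0,-0.006,0,-0.008,0,-0.003,1],[-0.03,-0.001,0,0,0,-0.003,1],[-0.03,0,0,0,0,0,1],[-0.02,0,0,0,0,0,1],[0,0,0,0,0,0,1]]]';python3 -m jog '[[[0,0.002,0,0,0,0,1]]]';python3 -m jog '[[[0,0.002,0,0,0,0,1]]]'
```

```text
time_s: 12.42
eef_pos: [0.4975, -0.2927, 0.0191]
ee_rot: [3.137, -0.0, -0.038]
contact_force: [-0.6, 0.6, -0.4]
width: 0.0
time_s: 12.5
eef_pos: [0.4971, -0.2946, 0.0194]
ee_rot: [3.137, -0.0, -0.038]
contact_force: [0.4, -0.5, 0.7]
width: -0.0
time_s: 12.58
eef_pos: [0.4974, -0.297, 0.0197]
ee_rot: [3.136, -0.001, -0.038]
contact_force: [-0.2, -0.4, 0.7]
width: 0.002
```

```bash
python3 -m jog '[[[0,0.0025,0,0,0,0.004,1]]]';python3 -m jog '[[[0,0.002,0,0,0,0,1]]]';python3 -m jog '[[[0,0.002,0,0,0,0,1]]]';python3 -m jog '[[[0,0.0018,0,0,0,0,1]]]'
```

```text
time_s: 12.67
eef_pos: [0.4983, -0.3001, 0.02]
ee_rot: [3.135, -0.002, -0.042]
contact_force: [-0.2, 0.3, 0.5]
width: -0.0
time_s: 12.75
eef_pos: [0.4985, -0.301, 0.02]
ee_rot: [3.138, -0.001, -0.042]
contact_force: [-2.8, 12.6, 8.4]
width: -0.003
time_s: 12.83
eef_pos: [0.4985, -0.3009, 0.0199]
ee_rot: [-3.141, 0.001, -0.043]
contact_force: [-0.8, 10.7, 8.8]
width: -0.004
time_s: 12.92
eef_pos: [0.4985, -0.3009, 0.0199]
ee_rot: [-3.138, 0.003, -0.042]
contact_force: [-1.8, 6.8, 5.7]
width: -0.0
```

```bash
python3 -m jog '[[[0,-0.007,0,-0.004,0,0.002,1],[-0.02,-0.003,0,0,0,0,1],[-0.025,0,0,0,0,0,1],[-0.006,0,0,0,0,0,1],[0,0,0,0,0,0,1]]]'
```

```text
time_s: 13.33
eef_pos: [0.4521, -0.2891, 0.0199]
ee_rot: [3.137, -0.002, -0.042]
contact_force: [-0.5, -0.5, 0.1]
width: -0.001
```

```bash
python3 -m jog '[[[-0.002,0.008,0,0,0,0.003,1],[0,0.005,0,0,0,0,1],[0.003,0,0,0,0,0,1]]]';python3 -m jog '[[[0.003,0,0,0,0,0,1]]]';python3 -m jog '[[[0.003,0,0,0,0,0,1]]]'; python3 -m jog '[[[0.002,0.0002,0,0,0,0,1]]]'
```

```text
time_s: 13.58
eef_pos: [0.455, -0.3045, 0.0205]
ee_rot: [3.134, -0.005, -0.045]
contact_force: [-0.5, 0.8, -1.0]
width: -0.002
time_s: 13.67
eef_pos: [0.4591, -0.3058, 0.0207]
ee_rot: [3.133, -0.006, -0.046]
contact_force: [-0.2, -0.3, 0.5]
width: 0.002
time_s: 13.75
eef_pos: [0.4625, -0.3063, 0.0206]
ee_rot: [3.134, -0.005, -0.046]
contact_force: [-5.0, 0.9, 1.4]
width: -0.0
time_s: 13.83
eef_pos: [0.4641, -0.3062, 0.0204]
ee_rot: [3.135, -0.003, -0.045]
contact_force: [-7.2, 1.4, 6.5]
width: -0.001
```

```bash
python3 -m jog '[[[0.0025,0.0002,0,0,0.002,0,1],[0.0025,0.0002,0,0,0.002,0,1],[0.0025,0.0002,0,0,0.002,0,1],[0.0025,0.0002,0,0,0.002,0,1]]]'
cat > look.py <<'E'
import sys
from h import *
n=sys.argv[1]
im=eyes.read_camera("top"); cv2.imwrite(f"pics/top_raw{n}.png",im)
a=cv2.resize(im[180:310,250:320],None,fx=4.6,fy=4.6,interpolation=cv2.INTER_CUBIC)
im=eyes.read_camera("scene"); cv2.imwrite(f"pics/scene_raw{n}.png",im)
b=cv2.resize(im[190:320,250:350],None,fx=4.6,fy=4.6,interpolation=cv2.INTER_CUBIC)
cv2.imwrite(f"pics/l{n}.png",np.hstack([a,b]))
E
python3 look.py 4
```

```text
time_s: 14.17
eef_pos: [0.4686, -0.3051, 0.0204]
ee_rot: [3.14, 0.004, -0.042]
contact_force: [-8.0, 1.3, 7.4]
width: 0.003
```

View pics/l4.png

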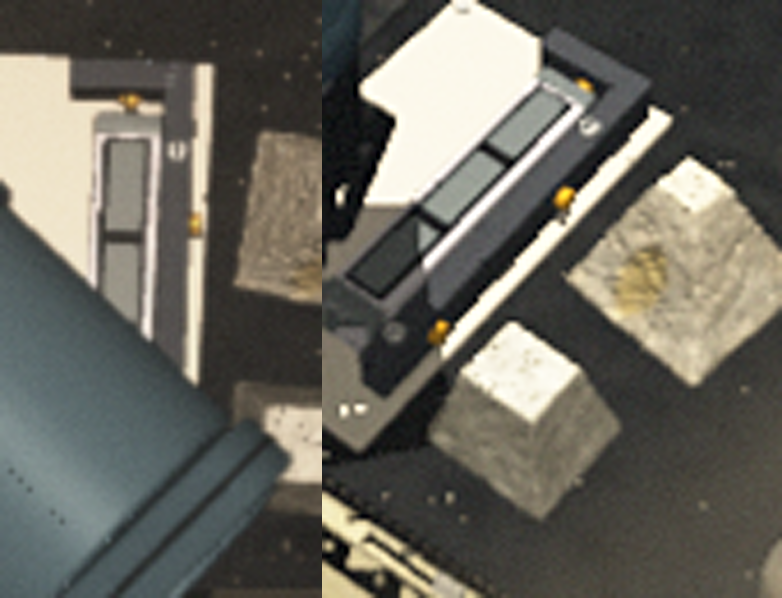

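It works. In the top view the strip lies against the rail with no gap, and both back pins stick out: far at (194,224), near at (440,330) in the scene half. Continuing.

```bash
python3 -m jog '[[[0.0025,0.0006,-0.0005,0,0.003,0.003,1],[0.0025,0.0006,-0.0003,0,0.002,0,1],[0.0025,0.0006,0,0,0.002,0,1]]]';python3 -m jog '[[[0.0025,0.0006,0,0,0.002,0,1],[0.0025,0.0004,0,0,0.002,0,1]]]'
python3 look.py 5
```

```text
time_s: 14.52
eef_pos: [0.4732, -0.3048, 0.0204]
ee_rot: [-3.139, 0.005, -0.044]
contact_force: [-6.5, 1.8, 4.2]
width: -0.005
time_s: 14.68
eef_pos: [0.4756, -0.3046, 0.0203]
ee_rot: [-3.136, 0.008, -0.042]
contact_force: [-9.5, 1.3, 7.7]
width: -0.003
```

View pics/l5.png

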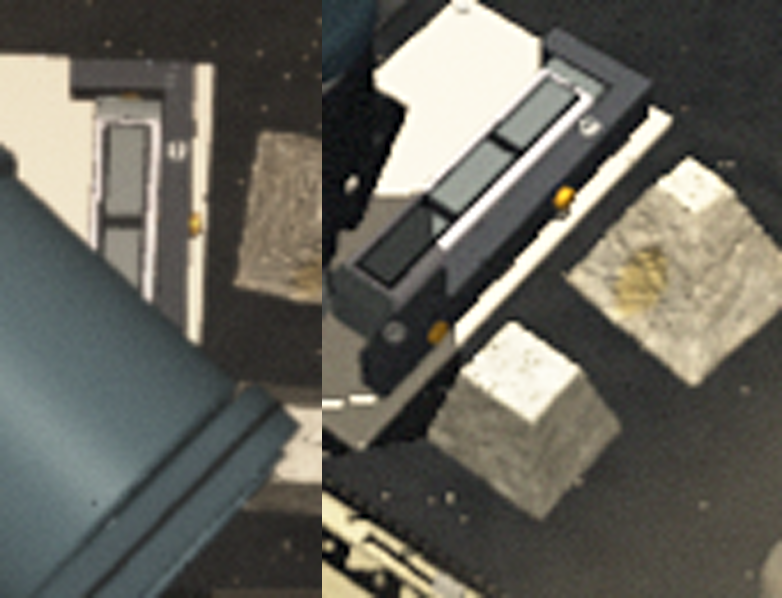

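```bash
python3 -m jog '[[[0.0025,0.0012,-0.0004,-0.004,0.006,0.003,1],[0.0025,0.0012,0,-0.002,0.002,0,1]]]';python3 -m jog '[[[0.0025,0.0012,0,-0.002,0.002,0,1],[0.0025,0.001,0,-0.002,0.002,0,1]]]';python3 -m jog '[[[0.0022,0.001,0,-0.002,0.002,0,1]]]'
```

```text
time_s: 14.95
eef_pos: [0.4782, -0.3054, 0.0204]
ee_rot: [-3.139, 0.006, -0.044]
contact_force: [-8.0, 3.2, 6.8]
width: -0.003
time_s: 15.12
eef_pos: [0.4799, -0.3058, 0.0202]
ee_rot: [-3.139, 0.01, -0.043]
contact_force: [-10.5, 2.0, 8.7]
width: -0.0
time_s: 15.2
eef_pos: [0.4802, -0.3058, 0.0202]
ee_rot: [-3.139, 0.013, -0.042]
contact_force: [-11.8, 2.7, 9.5]
width: -0.003
```

```bash
python3 -m jog '[[[-0.003,0,0.0005,0,0.013,0.003,1],[0,0.0005,0,0,0,0,1],[0.002,0.0003,0,0,0,0,1]]]';python3 -m jog '[[[0.002,0.0005,0,0,0,0,1]]]';python3 -m jog '[[[0.002,0.0005,-0.0002,0,0.001,0,1]]]';python3 -m jog '[[[0.002,0.0005,-0.0002,0,0.001,0,1]]]'
```

```text
time_s: 15.45
eef_pos: [0.4801, -0.3065, 0.0198]
ee_rot: [-3.14, -0.002, -0.044]
contact_force: [-8.7, 0.4, 1.9]
width: 0.0
time_s: 15.53
eef_pos: [0.4804, -0.3065, 0.0195]
ee_rot: [-3.138, 0.002, -0.044]
contact_force: [-14.9, 1.9, 8.1]
width: 0.002
time_s: 15.62
eef_pos: [0.4802, -0.3064, 0.0195]
ee_rot: [-3.137, 0.007, -0.043]
contact_force: [-12.0, 0.9, 9.2]
width: 0.0
time_s: 15.7
eef_pos: [0.4801, -0.3064, 0.0196]
ee_rot: [-3.135, 0.011, -0.042]
contact_force: [-9.8, 0.4, 7.4]
width: 0.0
```

Hard stop at x=0.480. I'll back off and look before verifying the side.

```bash
python3 -m jog '[[[-0.006,0,0,-0.004,0.01,0.002,1],[-0.004,-0.01,0,0,0,0,1],[0,-0.02,-0.01,0,0,0,1],[0,-0.03,-0.02,0,0,0,1],[-0.01,-0.03,-0.02,0,0,0,1],[-0.01,-0.03,-0.02,0,0,0,1],[0,-0.03,-0.01,0,0,0,1],[0,0,0,0,0,0,1]]]'
python3 look.py 6
```

```text
time_s: 16.37
eef_pos: [0.4581, -0.1489, 0.1011]
ee_rot: [-3.138, -0.007, -0.052]
contact_force: [-0.2, -0.1, 0.5]
width: 0.002
```

View pics/l6.png

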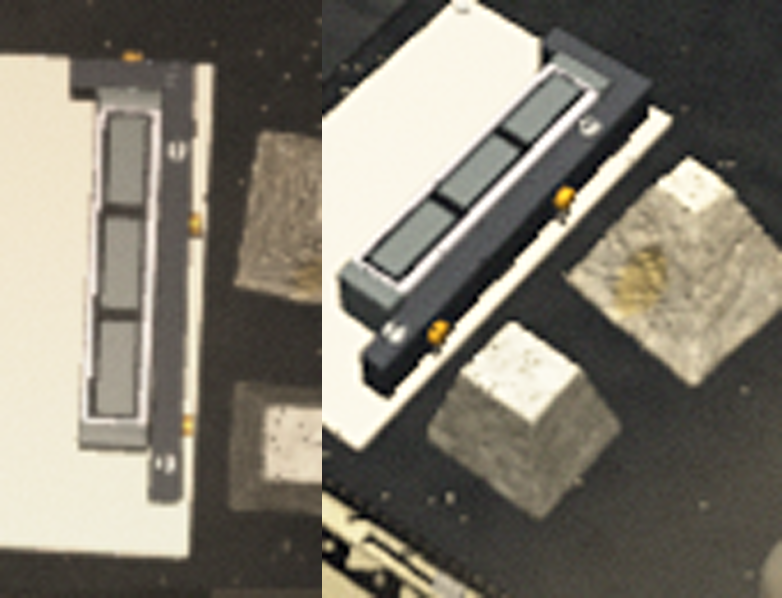

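All three back pins protrude: end (131,57), far (194,224) and near (188,425). The strip is tight in the corner. I'll verify by touch at both side points and the end.

```bash
python3 -m jog '[[[0.02,0.034,0,0,0,0,1],[0.02,0.034,0,0,0,0,1],[0.02,0.034,0.01,0,-0.007,-0.006,1],[0,0.03,0.02,0,0,0,1],[0,0,0.025,0,0,0,1],[0,0,0.02,0,0,0,1],[0,0,0.005,0,0,0,1],[0,0,0,0,0,0,1]]]'
```

```text
time_s: 17.13
eef_pos: [0.5156, -0.3008, 0.012]
ee_rot: [3.139, -0.005, -0.048]
contact_force: [2.1, 4.2, 3.3]
width: 0.0
```

```bash
python3 -m jog '[[[0,0.0005,-0.004,0,0,0,1]]]';python3 -m jog '[[[0,0.0015,-0.002,0,0,0,1]]]';python3 -m jog '[[[0,0.002,0,0,0,0,1]]]';python3 -m jog '[[[0,0.002,0,0,0,0,1]]]'
```

```text
time_s: 17.22
eef_pos: [0.5146, -0.3008, 0.0145]
ee_rot: [-3.142, -0.002, -0.049]
contact_force: [0.4, 0.7, -0.8]
width: 0.002
time_s: 17.3
eef_pos: [0.5144, -0.3016, 0.0168]
ee_rot: [-3.14, -0.002, -0.049]
contact_force: [3.7, 7.0, -4.6]
width: 0.005
time_s: 17.38
eef_pos: [0.5142, -0.3015, 0.0172]
ee_rot: [-3.137, -0.001, -0.049]
contact_force: [3.4, 8.9, -5.4]
width: 0.0
time_s: 17.47
eef_pos: [0.5141, -0.3015, 0.0176]
ee_rot: [-3.134, -0.001, -0.049]
contact_force: [1.2, 5.4, -4.4]
width: 0.002
```

```bash
python3 -m jog '[[[0,-0.006,0,-0.006,0,-0.004,1],[0.02,-0.003,0,0,0,0,1],[0.03,0,0,0,0,0,1],[0.03,0.001,0,0,0,0,1],[0.003,0.002,0,0,0,0,1],[0,0,0,0,0,0,1]]]';python3 -m jog '[[[0,0.002,0,0,0,0,1]]]';python3 -m jog '[[[0,0.002,0,0,0,0,1]]]'
```

```text
time_s: 17.97
eef_pos: [0.6032, -0.2987, 0.0277]
ee_rot: [3.133, -0.011, -0.041]
contact_force: [-0.1, -0.3, -0.2]
width: -0.001
time_s: 18.05
eef_pos: [0.6039, -0.3003, 0.029]
ee_rot: [3.131, -0.012, -0.04]
contact_force: [-0.2, 0.5, -0.3]
width: -0.0
time_s: 18.13
eef_pos: [0.6036, -0.3023, 0.0299]
ee_rot: [3.13, -0.013, -0.039]
contact_force: [0.3, -0.2, 0.5]
width: 0.003
```

```bash
python3 -m jog '[[[0,-0.001,0.012,0.009,-0.012,0.004,1],[0,0,0.003,0,0,0,1],[0,0,0,0,0,0,1]]]';python3 -m jog '[[[0,0.002,0,0,0,0,1]]]';python3 -m jog '[[[0,0.002,0,0,0,0,1]]]';python3 -m jog '[[[0,0.002,0,0,0,0,1]]]'
```

```text
time_s: 18.38
eef_pos: [0.6018, -0.3023, 0.015]
ee_rot: [3.139, -0.0, -0.045]
contact_force: [-0.2, -0.6, 0.4]
width: 0.002
time_s: 18.47
eef_pos: [0.6007, -0.3038, 0.0141]
ee_rot: [3.14, 0.002, -0.045]
contact_force: [0.2, -0.6, -0.7]
width: 0.001
time_s: 18.55
eef_pos: [0.6003, -0.3051, 0.0139]
ee_rot: [-3.141, 0.002, -0.046]
contact_force: [2.0, 7.8, 6.2]
width: -0.003
time_s: 18.63
eef_pos: [0.6003, -0.3054, 0.0139]
ee_rot: [-3.137, 0.002, -0.047]
contact_force: [3.3, 11.9, 6.2]
width: -0.004
```

```bash
python3 -m jog '[[[0,-0.006,0,-0.006,0,0,1],[-0.03,-0.004,-0.001,0,0,0,1],[-0.035,0,0,0,0,0,1],[-0.035,0,0,0,0,0,1],[-0.03,0,0,0,0,0,1],[-0.006,0,0,0,0,0,1],[0,0,0,0,0,0,1]]]'
```

```text
time_s: 19.22
eef_pos: [0.4604, -0.2869, 0.0143]
ee_rot: [3.137, 0.001, -0.044]
contact_force: [0.0, 0.4, 0.3]
width: 0.001
```

```bash
python3 -m jog '[[[0,0.008,-0.003,0.003,0,0,1],[0.004,0.008,-0.002,0,0,0,1],[0.004,0.001,0,0,0,0,1],[0,0,0,0,0,0,1]]]';python3 -m jog '[[[0.004,0,0,0,0,0,1],[0.002,0,0,0,0,0,1]]]'
```

```text
time_s: 19.55
eef_pos: [0.4719, -0.3083, 0.0212]
ee_rot: [3.136, -0.004, -0.044]
contact_force: [0.6, 0.0, 0.6]
width: -0.003
time_s: 19.72
eef_pos: [0.4798, -0.3096, 0.0212]
ee_rot: [3.135, -0.004, -0.044]
contact_force: [-6.1, 0.6, 2.9]
width: -0.001
```

```bash
python3 -m jog '[[[0.0018,0.0003,0,0,0,0,1]]]';python3 -m jog '[[[0.002,0.0003,-0.0002,0,0.002,0,1]]]';python3 -m jog '[[[0.002,0.0003,-0.0002,0,0.003,0,1]]]'
```

```text
time_s: 19.8
eef_pos: [0.4802, -0.3095, 0.0209]
ee_rot: [3.137, 0.001, -0.042]
contact_force: [-15.1, -1.3, 11.5]
width: 0.001
time_s: 19.88
eef_pos: [0.4801, -0.3094, 0.021]
ee_rot: [3.138, 0.004, -0.041]
contact_force: [-12.5, -1.6, 10.1]
width: 0.0
time_s: 19.97
eef_pos: [0.4799, -0.3094, 0.0211]
ee_rot: [3.138, 0.006, -0.039]
contact_force: [-10.5, -1.8, 7.5]
width: -0.001
```

```bash
python3 -m jog '[[[-0.006,0,0,0,0,0,1],[-0.008,0,-0.005,0,0,0,1],[0,-0.02,-0.02,0,0,0,1],[0,-0.035,-0.02,0,0,0,1],[0,-0.035,-0.02,0,0,0,1],[0,-0.035,-0.02,0,0,0,1],[0,-0.035,-0.02,0,0,0,1],[0,0,0,0,0,0,1],[0,0,0,0,0,0,1]]]'
python3 look.py 7
python3 - <<'E'
import cv2,numpy as np
a=cv2.imread("pics/top_raw7.png"); b=cv2.imread("pics/scene_raw7.png")
A=cv2.resize(a[185:300,265:300],None,fx=5,fy=5,interpolation=cv2.INTER_CUBIC);B=cv2.resize(b[195:285,250:330],None,fx=6.2,fy=6.2,interpolation=cv2.INTER_CUBIC)
h=min(A.shape[0],B.shape[0]);cv2.imwrite("pics/l7z.png",np.hstack([A[:h],B[:h]]))
E
```

```text
time_s: 20.72
eef_pos: [0.4715, -0.1419, 0.13]
ee_rot: [3.141, 0.004, -0.041]
contact_force: [-1.0, 0.0, -0.8]
width: -0.002
```

View pics/l7.png

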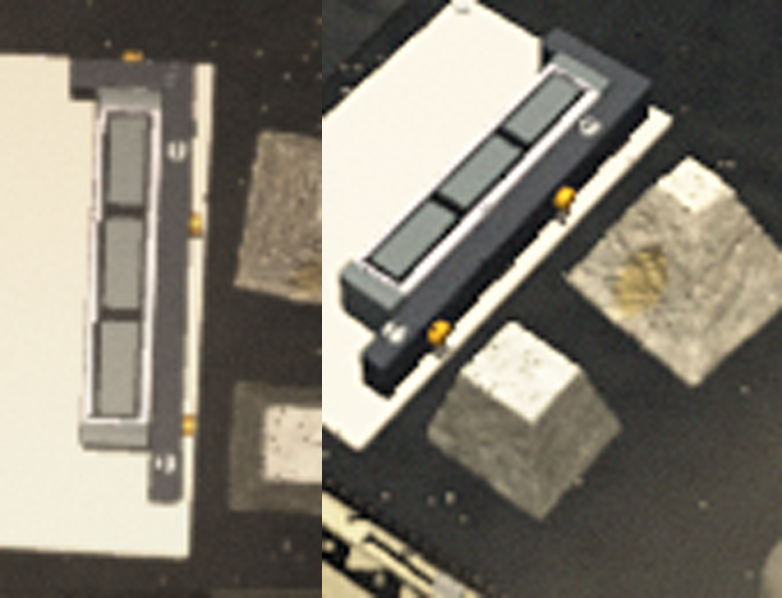

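View pics/l7z.png

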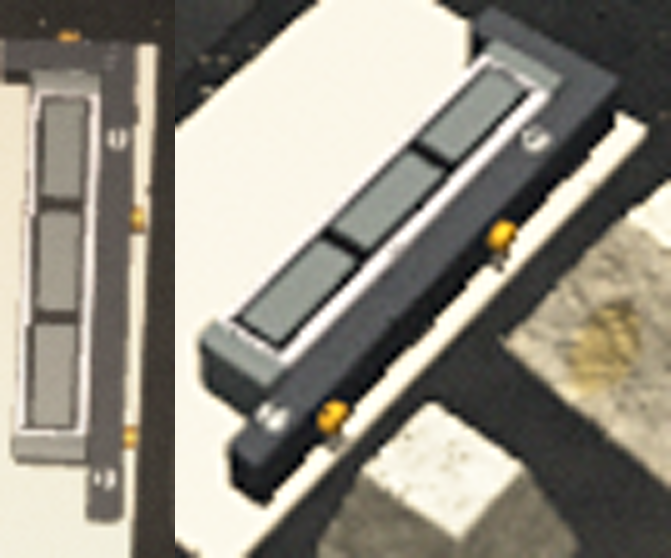

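All pins are out at the back and the strip is tight in the corner. I'll do one last gentle side touch near the near contact, moving slightly forward, to confirm the end push did not loosen it.

```bash
python3 -m jog '[[[0.015,0.033,0,0,0,0,1],[0.015,0.033,0,0,0,0,1],[0.013,0.033,0.01,0,0,0.003,1],[0,0.024,0.02,0,0,0,1],[0,0,0.03,0,0,0,1],[0,0,0.03,0,0,0,1],[0,0,0.008,0,0,0,1],[0,0,0,0,0,0,1]]]'
```

```text
time_s: 21.48
eef_pos: [0.5062, -0.284, 0.0212]
ee_rot: [-3.141, 0.007, -0.056]
contact_force: [-0.7, 0.5, -0.5]
width: -0.001
```

```bash
python3 -m jog '[[[0.004,0.006,0.002,0,0.007,-0.01,1],[0,0.004,0,0,0,0,1],[0,0.002,0,0,0,0,1]]]';python3 -m jog '[[[0,0.002,0,0,0,0,1]]]';python3 -m jog '[[[0.0003,0.0015,0,0,0,0,1]]]';python3 -m jog '[[[0.0003,0.0015,0,0,0,0,1]]]'
```

```text
time_s: 21.73
eef_pos: [0.5092, -0.2978, 0.0193]
ee_rot: [-3.14, 0.001, -0.045]
contact_force: [-0.0, 0.4, 0.3]
width: -0.003
time_s: 21.82
eef_pos: [0.5098, -0.3006, 0.0206]
ee_rot: [-3.142, -0.001, -0.045]
contact_force: [-0.1, 0.1, -0.4]
width: -0.002
time_s: 21.9
eef_pos: [0.51, -0.3014, 0.0214]
ee_rot: [-3.14, -0.001, -0.045]
contact_force: [-0.4, 7.0, -4.4]
width: 0.0
time_s: 21.98
eef_pos: [0.5099, -0.3014, 0.0216]
ee_rot: [-3.138, -0.0, -0.045]
contact_force: [-0.1, 4.7, -3.9]
width: -0.001
```

```bash
python3 -m jog '[[[0,0.001,0.001,0,0,0,1],[0,0.001,0.0005,0,0,0,1]]]'; python3 -m jog '[[[0,-0.006,0,0,0,0,1],[0,-0.015,0,0,0,0,1],[0,-0.03,-0.02,0,0,0,1],[-0.01,-0.035,-0.02,0,0,0,1],[-0.01,-0.035,-0.03,0,0,0,1],[-0.01,-0.03,-0.02,0,0,0,1],[0,-0.02,-0.01,0,0,0,1],[0,0,0,0,0,0,1],[0,0,0,0,0,0,1],[0,0,0,0,0,0,1],[0,0,0,0,0,0,1],[0,0,0,0,0,0,1]]]'
python3 look.py 8
python3 - <<'E'
from h import *
a=cv2.imread("pics/top_raw7.png").astype(int);b=cv2.imread("pics/top_raw8.png").astype(int)
print(np.abs(a-b)[185:300,262:300].max(),np.abs(a-b)[185:300,262:300].mean())
z=cv2.imread("pics/top0.png").astype(int);print(np.abs(z-b)[205:292,302:345].mean(),np.abs(z-b)[135:180,230:265].mean())
C=cam("top");f=lambda x,y:(x/4.6+250,y/4.6+180)
E
```

```text
time_s: 22.15
eef_pos: [0.5099, -0.3013, 0.0212]
ee_rot: [-3.136, 0.0, -0.044]
contact_force: [-0.3, 5.0, -0.2]
width: 0.001
time_s: 23.15
eef_pos: [0.49, -0.1261, 0.1247]
ee_rot: [3.136, -0.014, -0.043]
contact_force: [-0.1, -0.7, -0.9]
width: 0.004
112 2.9722349351639967
5.348391695625056 6.671746031746031
```

View pics/l8.png

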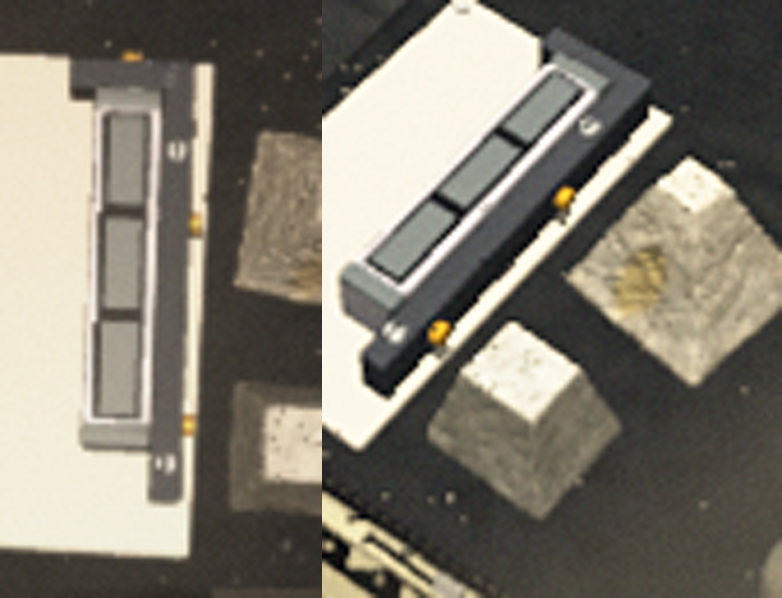

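The final view is unchanged: strip in the corner, all three pins out at the back, cheeses where they were. Handing in.

Run:
```python
from h import *
print(r.finish_job()); print(r.observe()["time_s"])
```

```text
the job is handed in; nothing more can be done
None
the job is handed in; nothing more can be done
```

The strip now lies flush along the long arm and home against the end stop. I handed it in at about 23 s of the allowed 72 s; the hand-in gives no verdict.

**What I did:** With closed fingers I pushed the strip sideways onto the long arm and checked it at the middle, near and far points. I then slid it along the rail to the end stop, pushing on its near end.

**What went wrong on the way:** About 16 mm into the slide, the contact springs pushed the strip roughly 2 mm off the rail. I seated it again from the side and finished the slide by pushing near the left corner of its end. That kept it against the rail, and it was flush before the end contact was touched.

**Last checks:**
- **Side touches:** The touches at home stopped within about 0.1 mm of the rail line I had found by touch. The near point was touched again at the very end. After the first end push the near end may have been up to 0.8 mm off, and I pressed it back.
- **End stop:** The finger stopped at x = 0.4804 m, and at 0.4802 m on the repeat push.
- **Cameras:** All three contact pins stood out behind the rail and no gap showed. The pyramid, brick and drum showed no visible movement.

**Forces:** The highest push reading was about 15 N, and about 19 N counting the downward drag. During two side touches the fingers rubbed upward on the strip with 4 to 5 N. I saw no lifting, but I can't rule out a slight unloading of a light strip.

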